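# Free a plug gauge and hold it half drawn

### The arm

A 7-joint arm with a two-finger parallel gripper is mounted at the origin on a cart in front of the work surface, level with it; the furniture and walls round the work are solid. World frame = base frame: x ahead of the robot, y to its left, z up, the work surface at z = 0. Lengths are in m, angles in rad, forces in N, time in s.
With the tool pointing down it reaches from about 0.4 to 0.9 m from the base axis. Payload 5.5 kg.
Tool frame: the origin (TCP) lies midway between the tips of the shut fingers; the grasp point (between the pads) lies 19 mm behind it; z points along the fingers, y is the line along which they close (so a half turn about z gives the same grasp; the last joint's range is limited). The gripper opens to 85 mm and grips with 20 to 120 N. Pads are 22 mm wide; open, the fingers measure 114 mm over their backs; the gripper's body (76 mm by 85 mm) begins 54 mm behind the grasp point. The pads swing forward as they close: fully open they stand 13 mm farther back than shut.
Start: joints at [-0.919, 0.501, -0.427, 1.55, 0.221, 1.138, -0.21], TCP at [0.246, 0.602, 0.231] pointing down, gripper open.
Joint ranges: [-2.88, 2.88], [-0.31, 2.03], [-1.54, 1.56], [0.2, 2.42], [-1.41, 4.55], [0.19, 2.02], [-2.57, 2.57]. Speed limits (rad/s): [2.57, 2.57, 3.14, 3.14, 3.14, 3.14, 3.14].

### API

Orientations are given as a rotation vector (axis times angle).
In Python, from cell import robot gives the robot as it stands.
- The arm moves only by the tool move_arm, never from a script. Its argument "series" is a list that holds one entry, the list of rows, each a list of 6 numbers: the shift along the tool's x, y, z as a fraction of full scale, then the turn, a rotation vector about the tool's x, y, z as a fraction of full scale. In form: [[[tx, ty, tz, wx, wy, wz], ...]]. A call has 1 to 20 rows; each row shifts and turns the commanded pose from where the row before left it, along the tool's axes as they then stand; what a row does not reach is not made up. Full scale, the value 1, is 0.025 m for a shift and 30 degrees for a turn. A row lasts 1/12 s, in which the tool goes at most 41.7 mm and 7.16 degrees, less where a joint would pass 70% of its speed; a pose out of reach is approached as far as the arm can. A call with a number of a shift or a turn outside -1 to 1 is refused whole. A call with a gripper value outside its range is refused whole. "fingers" is the finger opening in mm, from 0 to 85.4, set as the call begins (left out, the last holds). The fingers move at their own pace and stop on an object; the grip force is fixed at half the most. Time passes only in rows, so rows that do not move let the fingers close. It gives the time, the measured TCP pose, the force, the opening and the grip force at its end, in the units of the state.
- robot.sense(): the state, without advancing time (a new reading comes with each control period).
- robot.capture(name): name is "scene" or "top" or "wrist"; returns a dict with "color" (400x640x3 uint8, blue, green, red), "K" (3x3 intrinsics, pixels), "T" (4x4, takes a point from camera to world coordinates). Camera axes: x right, y down, z forward; pixel columns grow to the right and rows downward; lengths in m; the calibration is good to about 2 mm. The wrist camera is an equidistant fisheye: a pixel r from the principal point sees the ray r / f radians off the axis. A picture is of the moment at which its call begins. There is no depth.
- robot.close_job(): hands the job in; it is judged then, once.
Trained networks look in a picture, given as the dict that the camera call returned (one of the last four; its "shot" number tells which), for a name from the list of things; names that differ only in an ending like _2 or _b are one class to them, and where a whole thing is asked for, a point or a joint stands for the part that bears it (a point fixed in the world has none). Each returns a list of dicts, best first, with "conf" (0 to 1); they miss things now and then, are a little off and sometimes report something else, mostly with a low value. They report only what shows in the picture. A call takes as long as a camera call. They do not tell look-alikes from the thing itself.
- robot.boxes_of(picture, query): "point" ([x, y, z] in m, in world coordinates, good to about 4 mm: the middle of the surface that is visible of it).
- robot.regions_of(picture, query): "mask" (400x640 bool, what is visible of it).
The state is a dict: "time_s": time; "qpos": joint angles; "joint_vel": joint speeds; "joint_torque": joint torques, N m; "ee_pos": TCP position; "tcp_rot": TCP orientation; "force": force on the tool from outside, world axes, zero at the start; "wrist_torque": the same for the moment, N m; "width": finger opening in m; "finger_force": force on a finger pad.
Only numpy, scipy, OpenCV 4.12 (cv2) and the standard library are available. Lean on these libraries where they do the work, as an engineer would, in place of code of your own. Each camera call takes 0.05 s, during which the arm holds its last target. There are 200 camera calls.

### The job

The steel plug gauge sits in its stand, trapped under the claw of the stand's lever. Throw the lever right over into the other notch, the one with the raised wedge mark, and leave it there; then draw the plug gauge straight up, gently and without forcing it against the bore, until the groove turned round its shank is level with the top of the block, its end still in the bore. Finish holding it still in the gripper at that height so that I can oil the shank; do not let go, and leave the things lying round the stand where they are.

Things in the scene. Friction and masses are not known exactly. Their poses are not given: they have to be found in the camera images.
- stand: fixed gauge stand, an aluminium block on a base plate. Origin on the work surface under the plate, z up. In its frame (mm): base plate x -55..55, y -82..118, 12 thick; block x -32..32, y -12..102, top at z 80; vertical bore at x 0, y 70, 17.6 diameter, 68 deep; notched steel quadrant on the block's -y side.
- bore_mouth (a point): centre of the bore's mouth, on the block's top face, 80 mm above the work surface; axes as the stand's
- lever_pivot (a point): on the lever's upright pivot axis, at the block's top, 45 mm from the bore's axis towards the stand's -y; axes as the stand's. The quadrant's rim is 64 to 78 mm from it, with two notches, one at each end of the lever's swing, and a small stop pin beyond each.
- release_notch (a point): the marked release notch, 71 mm from the pivot along the stand's -y, top of rim at z 82; a raised wedge just outside the rim points at it
- lever (a joint): angle of the steel lever about its pivot (rad, counter-clockwise from above). 0: locked notch, where it starts, the claw over the plug's flange. 0.75 (its stop): marked release notch, arm along the stand's -y, plug free. At 0 the arm is turned 0.75 rad clockwise from there. Over-centre spring: about 5 N at the grip to leave a notch; past 0.4 it snaps over to 0.75 by itself and stays.
- lever_grip (a point): on the axis of the lever's upright grip, a black round post of 16 mm diameter, 92 mm from the pivot, standing from z 91.5 to 141.5 mm above the work surface; this point at z 122.5. The flat lever arm below it has its top at z 93.5, as has the claw, which reaches 37 mm from the pivot.
- plug: loose steel plug gauge, 0.25 kg. Origin on its axis at the flange's underside, z along the axis, up; seated, the flange rests on the block. Shank 16 mm diameter, reaching 64 mm below the origin; flange 30 mm diameter, 5 thick; neck 14 mm diameter up to 20 mm; round knob of 25 mm diameter from 20 to 60 mm above the origin. The claw runs 7.5 to 13.5 mm above the seated origin.
- knob (a point): point on the plug's axis in the knob, 42 mm above the flange's underside: where to grip it
- groove (a point): middle of the dark groove, 6 mm wide, turned round the shank, 40 mm below the flange's underside: hidden 40 mm down in the bore when seated
- gear: small printed orange gear lying beside the stand, 38 mm across, 13 high; origin under its centre; leave it alone
- hex_keys: folding hex key set lying beside the stand, 30x95x16 mm; origin under its centre; leave it alone
- offcut: small pine offcut lying by the stand's bore end, 28x75x12 mm; origin under its centre; leave it alone
There are look-alikes about, which are no part of the job. Several things have the shape of the stand; the one meant has the colours described above.

How it is judged:
On the way, in this order (a step that is already met when the one before it is completed fails the run):
1. the lever is in the release notch while the plug still sits in its bore (value of joint lever above 0.63 rad and z of groove in the frame of bore_mouth below -0.034 m), for 0.3 s.
2. the plug is drawn until its groove is level with the block's top (z of groove in the frame of bore_mouth between -0.006 and 0.006 m and contact force between the fingers and plug above 2 N), for 0.3 s.
At the end, for the whole second after the job is handed in: The gripper holds the plug still (under 20 mm/s, finger force over 2 N), its groove within 6 mm of the height of the block's top and within 4 mm of the bore's axis, its axis within 0.09 rad of the bore's, and the lever is in the release notch (joint above 0.63 rad) (all of step 2 and horizontal distance between groove and bore_mouth below 0.004 m and angle between the z axis of plug and the z axis of stand, either way round below 0.09 rad and linear speed of plug below 0.02 m/s and value of joint lever above 0.63 rad); the arm keeps its last pose, push and grip.
It fails at once if the plug is pulled right out of the bore (z of plug in the frame of bore_mouth above 0.062 m).
It fails at once if the plug is forced against the stand, over 40 N (contact force between plug and stand above 40 N).
It fails at once if a bystander is moved more than 20 mm (distance of any of gear, hex_keys, offcut from where it was at the start of the episode above 0.02 m).
It also fails if it takes over 42 s, if anything falls off the work surface, if the arm or the gripper's body presses on something with over 40 N, if the wrist force passes 120 N, or if a joint passes its speed limit or range.

## Working session

There is one attempt and no reset: what is moved stays moved. The work goes in short steps, Python scripts to look and compute and a tool call to move; the robot and the scene stay as the last step left them, time stands still between calls to the robot, and variables do not carry over. Pictures are saved under pics/ and viewed, at most 10 in all, crops included, and the job is handed in when it is done.

Besides the shell and the picture viewer there is one more tool, called in YAML: its name, and indented under it one key for each argument. move_arm: Moves the arm, as the interface text tells. Shift numbers are shares of 0.025 m and turn numbers shares of 30 degrees, none past 1 either way. Its arguments: {"type":"object","properties":{"series":{"type":"array"},"fingers":{"type":"number"}},"required":["series"]}

```bash
mkdir -p pics
cat > h.py <<'E'
import numpy as np, cv2
from cell import robot
def proj(p,c):
    q=np.linalg.inv(c["T"])@np.append(p,1); K=c["K"]; return (K@(q[:3]/q[2]))[:2]
def ray(uv,c):
    d=np.linalg.inv(c["K"])@np.array([uv[0],uv[1],1.]); return c["T"][:3,3],c["T"][:3,:3]@d
def atz(uv,c,z):
    o,d=ray(uv,c); return o+d*(z-o[2])/d[2]
def tri(rs):
    A=0;b=0
    for o,d in rs:
        d=d/np.linalg.norm(d); P=np.eye(3)-np.outer(d,d); A=A+P; b=b+P@o
    return np.linalg.solve(A,b)
E
python3 - <<'E'
from h import *
import pickle
np.set_printoptions(precision=4,suppress=True)
s=robot.sense();print(s["time_s"],s["ee_pos"],s["tcp_rot"],s["width"])
C={}
for n in ("scene","top"):
    c=robot.capture(n);C[n]=c;cv2.imwrite(f"pics/{n}.png",c["color"]);print(n,c["T"][:3,3])
    for q in ("stand","lever","plug","knob","lever_grip","gear","hex_keys","offcut"):
        for r in robot.boxes_of(c,q): print(n,q,round(r["conf"],2),np.array(r["point"]),proj(r["point"],c).round())
pickle.dump(C,open("c.pkl","wb"))
E
```

```text
0.0 [0.2461 0.6008 0.2303] [-0.6067 -3.082   0.003 ] 0.0853660577964807
scene [ 0.0524 -0.4588  0.6   ]
scene stand 0.94 [ 0.497  -0.1468  0.0339] [390. 314.]
scene stand 0.56 [0.4211 0.1824 0.0348] [233. 236.]
scene stand 0.55 [ 0.5088 -0.0798  0.1167] [368. 250.]
scene lever 0.91 [0.4033 0.184  0.1003] [221. 211.]
scene lever 0.63 [ 0.5009 -0.1571  0.0976] [401. 287.]
scene plug 0.74 [ 0.5088 -0.0802  0.1207] [368. 248.]
scene knob 0.91 [ 0.5056 -0.0809  0.12  ] [367. 249.]
scene knob 0.36 [ 0.4942 -0.1511  0.0298] [390. 318.]
scene lever_grip 0.87 [0.4051 0.1848 0.097 ] [222. 212.]
scene lever_grip 0.8 [ 0.5016 -0.1576  0.0927] [401. 289.]
scene gear 0.57 [ 0.4231 -0.0935  0.0105] [332. 328.]
scene gear 0.55 [ 0.6409 -0.1302  0.0166] [435. 276.]
scene hex_keys 0.6 [ 0.6439 -0.1321  0.0132] [436. 277.]
scene offcut 0.93 [0.4991 0.0271 0.0149] [318. 267.]
scene offcut 0.29 [ 0.4961 -0.1485  0.0346] [390. 314.]
top [0.4224 0.0927 1.1842]
top stand 0.92 [ 0.5199 -0.1226  0.0761] [417. 218.]
top stand 0.62 [0.4314 0.207  0.0759] [263. 258.]
top stand 0.46 [ 0.4205 -0.0841  0.009 ] [395. 265.]
top lever 0.91 [ 0.5068 -0.1431  0.0971] [429. 223.]
top lever 0.74 [0.4249 0.2134 0.0941] [259. 261.]
top plug 0.74 [ 0.5123 -0.0675  0.1372] [396. 219.]
top knob 0.55 [ 0.5119 -0.0699  0.1438] [398. 219.]
top lever_grip 0.92 [ 0.509  -0.1462  0.099 ] [431. 222.]
top lever_grip 0.92 [0.4231 0.2078 0.093 ] [261. 262.]
top lever_grip 0.21 [ 0.5182 -0.1198  0.075 ] [416. 219.]
top gear 0.77 [ 0.4223 -0.0887  0.009 ] [397. 264.]
top gear 0.52 [ 0.5205 -0.1236  0.0748] [418. 218.]
top hex_keys 0.71 [ 0.6288 -0.1139  0.0077] [407. 173.]
top offcut 0.95 [0.5044 0.0311 0.0123] [344. 227.]
```

```bash
ls pics
```

```text
scene.png
top.png
```

View pics/scene.png

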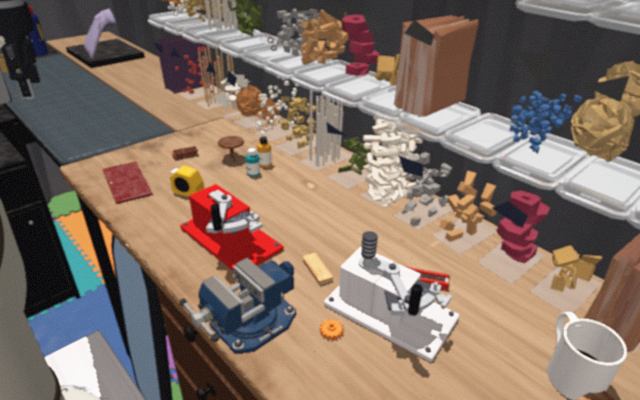

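View pics/top.png

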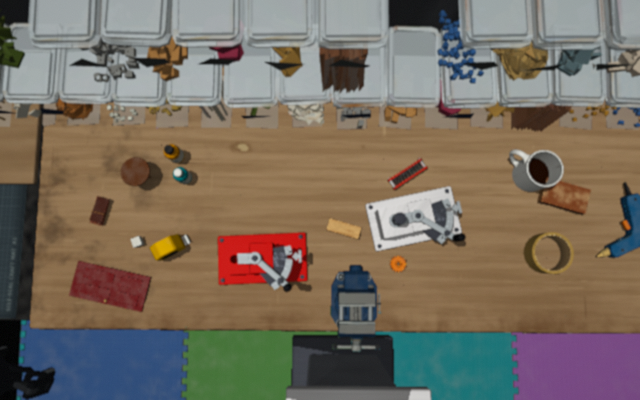

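Look-alikes for the stand: red stand (scene 230,230; top 263,260), blue vice (scene 245,300; top 355,300), and the aluminium/white stand with steel lever and black grip (scene 395,295; top 413,218). By the colours described I choose the last. Its knob is at top (400,219), its grip at top (460,239), and its lever is turned towards the robot. The offcut, gear and hex keys lie round it. Next is the close crop.

Run:
```python
from h import *
import pickle
C=pickle.load(open("c.pkl","rb"))
a=cv2.resize(C["top"]["color"][175:260,355:475],None,fx=5,fy=5,interpolation=cv2.INTER_CUBIC)
b=cv2.resize(C["scene"]["color"][225:360,320:465],None,fx=4,fy=4,interpolation=cv2.INTER_CUBIC)
cv2.imwrite("pics/t5.png",a);cv2.imwrite("pics/s4.png",b)
print(C["top"]["K"],C["top"]["T"].round(3))
```

```text
[[518.11767665   0.         312.66738009]
 [  0.         518.11767665 201.12984923]
 [  0.           0.           1.        ]] [[ 0.008 -0.993  0.119  0.422]
 [-1.    -0.007  0.008  0.093]
 [-0.007 -0.119 -0.993  1.184]
 [ 0.     0.     0.     1.   ]]
```

View pics/t5.png

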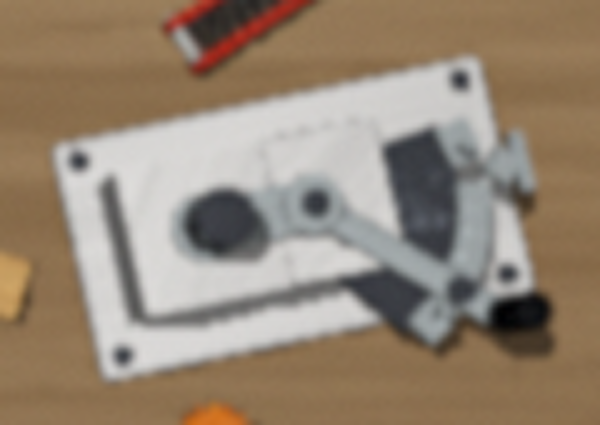

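View pics/s4.png

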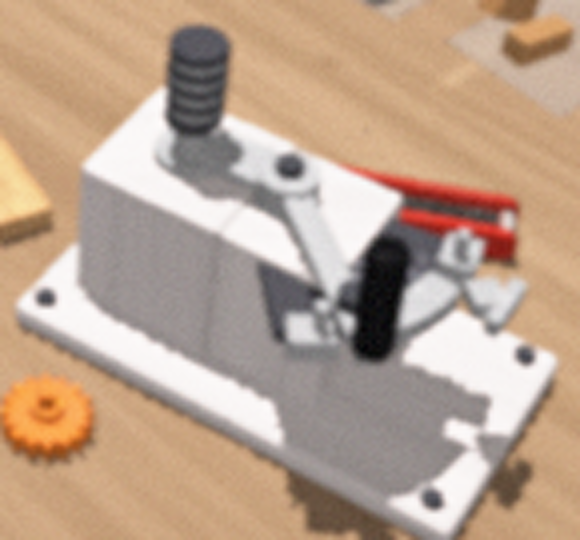

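```bash
cat > fit.py <<'E'
from h import *
import pickle
from scipy.optimize import least_squares
C=pickle.load(open("c.pkl","rb"))
def lev(a,r,z): t=-np.pi/2-0.75+a; return [r*np.cos(t),25+r*np.sin(t),z]
T=[((55,147),[55,118,12]),((478,57),[55,-82,12]),((533,285),[-55,-82,12]),((107,380),[-55,118,12]),((225,220),[0,70,140]),((316,203),[0,25,97]),((535,311),lev(0,92,141.5))]
S=[((18,307),[-55,118,12]),((556,362),[55,-82,12]),((445,537),[-55,-82,12]),((200,42),[0,70,140]),((291,165),[0,25,97]),((388,247),lev(0,92,141.5)),((83,165),[-32,102,80]),((403,203),[32,-12,80])]
obs=[(C["top"],np.array(u)/5+[355,175]-0.4,np.array(p)/1e3) for u,p in T]+[(C["scene"],np.array(u)/4+[320,225]-0.4,np.array(p)/1e3) for u,p in S]
def W(x,p): c,s=np.cos(x[2]),np.sin(x[2]); return np.array([c*p[0]-s*p[1]+x[0],s*p[0]+c*p[1]+x[1],p[2]+x[3]])
f=lambda x:np.concatenate([proj(W(x,p),c)-u for c,u,p in obs])
r=least_squares(f,[.51,-.12,.2,0],loss="soft_l1"); x=r.x
if __name__=="__main__":
    np.set_printoptions(precision=4,suppress=True)
    print(x); print(f(x).reshape(-1,2).round(1))
    for n,p in dict(bore=[0,70,80],knob=[0,70,122],pivot=[0,25,80],grip0=lev(0,92,122),grip4=lev(.45,92,122),grip75=lev(.75,92,122)).items(): print(n,W(x,np.array(p)/1e3))
    P=lambda i:ray(obs[i][1],obs[i][0])
    for n,i,j in (("knobtop",4,10),("pivot",5,11),("griptop",6,12),("corner",1,8)): print(n,tri([P(i),P(j)]))
    c=robot.capture("wrist");cv2.imwrite("pics/w0.png",c["color"])
    s=robot.sense();from scipy.spatial.transform import Rotation as R;print(R.from_rotvec(s["tcp_rot"]).as_matrix())
E
python3 fit.py
```

```text
[ 0.5294 -0.1437  0.2123  0.0003]
[[-0.7 -0.7]
 [ 0.4 -0.5]
 [ 0.8  1.2]
 [-0.6  0.2]
 [ 0.3 -0.9]
 [-0.3 -0.1]
 [ 0.  -0. ]
 [-1.5 -0.8]
 [ 1.2 -0.7]
 [ 0.6  0.1]
 [-0.1  0.1]
 [-0.5  1.5]
 [-0.1  0.8]
 [-0.7  0.9]
 [ 0.3 -1.4]]
bore [ 0.5146 -0.0752  0.0803]
knob [ 0.5146 -0.0752  0.1223]
pivot [ 0.5241 -0.1192  0.0803]
grip0 [ 0.477  -0.1982  0.1223]
grip4 [ 0.5161 -0.2109  0.1223]
grip75 [ 0.5435 -0.2092  0.1223]
knobtop [ 0.5134 -0.0752  0.1409]
pivot [ 0.5239 -0.1194  0.1006]
griptop [ 0.477  -0.198   0.1431]
corner [ 0.5993 -0.2114  0.0109]
[[-0.9254  0.379  -0.    ]
 [ 0.379   0.9254  0.    ]
 [ 0.      0.     -1.    ]]
```

Fit residuals are about 1 px. Triangulated heights (knob top 0.141, grip top 0.143, plate 0.011) match the text, and the stand's yaw is 0.212. The current tool yaw suits pushing along tool -x, so I move over with the fingers shut.

move_arm:
  series:
    - [[-0.81,-0.54,0,0,0,0],[-0.81,-0.54,0,0,0,0],[-0.81,-0.54,0,0,0,0],[-0.81,-0.54,0,0,0,0],[-0.81,-0.54,0,0,0,0],[-0.81,-0.54,0,0,0,0],[-0.81,-0.54,0,0,0,0],[-0.81,-0.54,0,0,0,0],[-0.81,-0.54,0,0,0,0],[-0.81,-0.54,0,0,0,0],[-0.81,-0.54,0,0,0,0],[-0.81,-0.54,0,0,0,0],[-0.81,-0.54,0,0,0,0],[-0.81,-0.54,0,0,0,0],[-0.81,-0.54,0,0,0,0]]
  fingers: 0

```text
time_s: 2.2
ee_pos: [0.4513, 0.298, 0.2315]
tcp_rot: [0.607, 3.082, 0.0]
force: [0.4, -0.7, -0.3]
width: 0.0005
finger_force: 0.0
```

move_arm:
  series:
    - [[-0.33,-0.9,0,0,0,0],[-0.33,-0.9,0,0,0,0],[-0.33,-0.9,0,0,0,0],[-0.33,-0.9,0,0,0,0],[-0.33,-0.9,0,0,0,0],[-0.33,-0.9,0,0,0,0],[-0.33,-0.9,0,0,0,0],[-0.33,-0.9,0,0,0,0],[-0.33,-0.9,0,0,0,0],[-0.33,-0.9,0,0,0,0],[-0.33,-0.9,0,0,0,0],[-0.33,-0.9,0,0,0,0],[-0.33,-0.9,0,0,0,0],[-0.33,-0.9,0,0,0,0],[-0.33,-0.9,0,0,0,0],[-0.33,-0.9,0,0,0,0],[-0.33,-0.9,0,0,0,0],[-0.33,-0.9,0,0,0,0],[-0.33,-0.9,0,0,0,0],[-0.33,-0.9,0,0,0,0]]

```text
time_s: 3.87
ee_pos: [0.4328, -0.1811, 0.2316]
tcp_rot: [0.606, 3.082, -0.0]
force: [0.5, 0.1, 0.4]
width: -0.0001
finger_force: 0.0
```

move_arm:
  series:
    - [[0,0,0.82,0,0,0],[0,0,0.82,0,0,0],[0,0,0.82,0,0,0],[0,0,0.82,0,0,0],[0,0,0.82,0,0,0],[0,0,0.82,0,0,0],[-0.4,0,0,0,0,0],[-0.4,0,0,0,0,0]]

```text
time_s: 4.53
ee_pos: [0.4512, -0.1875, 0.1079]
tcp_rot: [-0.606, -3.08, -0.001]
force: [-0.8, -0.6, 0.9]
width: 0.0
finger_force: 0.0
```

move_arm:
  series:
    - [[-0.3,0,0,0,0,0],[-0.3,0,0,0,0,0],[-0.3,0,0,0,0,0],[-0.3,0,0,0,0,0]]

```text
time_s: 4.87
ee_pos: [0.4784, -0.2002, 0.1091]
tcp_rot: [-0.608, -3.08, 0.001]
force: [-4.2, -1.5, -0.5]
width: -0.0001
finger_force: 1.9
```

move_arm:
  series:
    - [[-0.3,0,0,0,0,0],[-0.3,0,0,0,0,0],[-0.3,0,0,0,0,0],[-0.3,0,0,0,0,0],[0,0,0,0,0,0],[0,0,0,0,0,0]]

```text
time_s: 5.37
ee_pos: [0.5079, -0.2104, 0.1086]
tcp_rot: [0.606, 3.081, 0.0]
force: [-0.2, 0.1, 0.3]
width: -0.0002
finger_force: 0.0
```

```bash
cat > look.py <<'E'
from fit import *
import sys
n=sys.argv[1]
for k in ("top","scene"):
    c=robot.capture(k)
    for q in ("lever_grip","knob","gear","hex_keys","offcut"):
        for r in robot.boxes_of(c,q)[:2]: print(k,q,round(r["conf"],2),np.array(r["point"]).round(4))
    im=c["color"].copy()
    # marks: where grip top would be at angles 0 and .75
    for a,col in ((0,(0,0,255)),(.75,(0,255,0))):
        u=proj(W(x,np.array(lev(a,92,141.5))/1e3),c).round().astype(int); im[u[1],u[0]]=col
    o=(355,175,475,260) if k=="top" else (320,225,465,345)
    cv2.imwrite(f"pics/{k}{n}.png",cv2.resize(im[o[1]:o[3],o[0]:o[2]],None,fx=5,fy=5,interpolation=cv2.INTER_CUBIC)) 
s=robot.sense();print(s["time_s"],s["ee_pos"],s["force"])
E
python3 look.py 1
```

```text
top lever_grip 0.98 [ 0.5286 -0.1223  0.0971]
top lever_grip 0.91 [0.4194 0.2093 0.0918]
top knob 0.46 [ 0.5082 -0.07    0.1416]
top gear 0.46 [ 0.4209 -0.0836  0.0085]
top hex_keys 0.77 [ 0.626  -0.1132  0.0117]
top offcut 0.62 [0.5033 0.0333 0.0119]
top offcut 0.39 [ 0.5263 -0.1247  0.0979]
scene lever_grip 0.95 [0.4064 0.1791 0.0968]
scene lever_grip 0.61 [ 0.5264 -0.1282  0.0949]
scene gear 0.78 [ 0.4216 -0.0955  0.0088]
scene hex_keys 0.43 [ 0.6374 -0.1077  0.0225]
scene offcut 0.65 [0.5001 0.0275 0.0172]
scene offcut 0.56 [ 0.4196 -0.0933  0.0095]
5.9667 [ 0.50680064 -0.21029273  0.10829594] [-0.11206828  0.21129902 -0.08753472]
```

move_arm:
  series:
    - [[0,0,-0.9,0,0,0],[0,0,-0.9,0,0,0],[0,0,-0.9,0,0,0],[0,0,-0.9,0,0,0],[0.25,0.73,0,0,0,0],[0.25,0.73,0,0,0,0],[0.25,0.73,0,0,0,0],[0.25,0.73,0,0,0,0],[0.25,0.73,0,0,0,0],[0.25,0.73,0,0,0,0],[0.25,0.73,0,0,0,0],[0,0,0,0,0,0]]
  fingers: 60

```text
time_s: 6.97
ee_pos: [0.5151, -0.0706, 0.1983]
tcp_rot: [-0.598, -3.084, -0.004]
force: [-0.2, 1.2, 0.2]
width: 0.0601
finger_force: 0.0
```

```bash
sed -i 's/^s=robot/w=robot.capture("wrist");cv2.imwrite(f"pics\/w{n}.png",w["color"]);pickle.dump(w,open("w.pkl","wb"))\ns=robot/' look.py; python3 look.py 2; python3 -c "
import cv2,numpy as np
a=cv2.imread('pics/scene2.png');b=cv2.imread('pics/w2.png')
cv2.imwrite('pics/m2.png',np.vstack([cv2.resize(a,(362,300)),cv2.resize(b,(480,300))[:,:362]])) "
```

```text
top lever_grip 0.93 [0.4187 0.2095 0.0929]
top knob 0.4 [ 0.5081 -0.0656  0.113 ]
top gear 0.74 [ 0.4233 -0.0849  0.0088]
top gear 0.54 [ 0.4905 -0.0523  0.0104]
top hex_keys 0.6 [ 0.616  -0.0967  0.0115]
top offcut 0.73 [0.5025 0.0317 0.0133]
scene lever_grip 0.91 [ 0.5374 -0.1629  0.0917]
scene lever_grip 0.78 [0.4045 0.183  0.0942]
scene knob 0.76 [ 0.5056 -0.0792  0.1168]
scene gear 0.69 [ 0.4203 -0.0946  0.0076]
scene hex_keys 0.57 [ 0.6435 -0.1235  0.0167]
scene offcut 0.82 [0.5018 0.0273 0.0152]
7.6167 [ 0.5147309  -0.07577627  0.19825958] [-0.52071298  0.85624753 -0.88275506]
```

View pics/scene2.png

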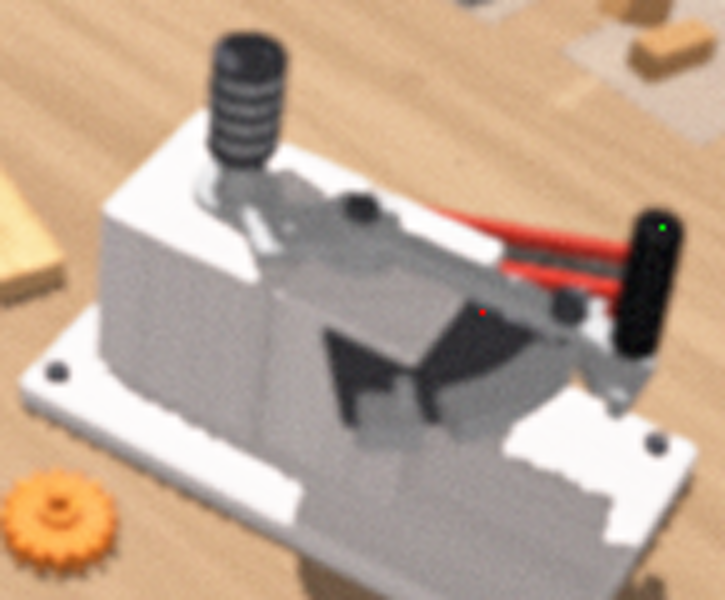

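View pics/w2.png

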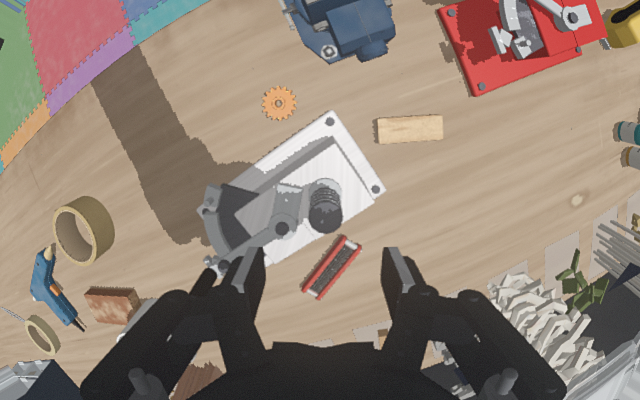

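Scene: the lever grip sits on the green 0.75 mark at (660,230) and the claw is clear of the knob. Wrist: knob at about (326,205), pivot screw at (282,228), fingers at (245,270) and (395,270). Next I check the fit against the wrist view.

Run:
```python
from fit import *
np.set_printoptions(precision=4,suppress=True)
w=pickle.load(open("w.pkl","rb"));K=w["K"]
def fp(p):
    q=(np.linalg.inv(w["T"])@np.append(p,1))[:3];t=np.arctan2(np.hypot(q[0],q[1]),q[2]);ph=np.arctan2(q[1],q[0])
    return K[0,0]*t*np.cos(ph)+K[0,2],K[1,1]*t*np.sin(ph)+K[1,2]
for n,p in dict(ktop=[0,70,140],kbot=[0,70,100],bore=[0,70,80],pivot=[0,25,97],c1=[-55,118,12],c2=[55,118,12]).items(): print(n,np.round(fp(W(x,np.array(p)/1e3)),1))
print(w["T"],K[0])
g=cv2.resize(w["color"][90:250,200:400],None,fx=4,fy=3.75,interpolation=cv2.INTER_CUBIC)
cv2.imwrite("pics/w2c.png",g)
```

```text
ktop [324.4 218. ]
kbot [324.1 200.1]
bore [324.  192.9]
pivot [281.  227.1]
c1 [331.8 107.9]
c2 [386.6 190.9]
[[ 0.3796  0.8802  0.2849  0.4407]
 [ 0.9251 -0.3614 -0.1163 -0.0463]
 [ 0.0006  0.3077 -0.9515  0.3411]
 [ 0.      0.      0.      1.    ]] [309.7069   0.     322.7133]
```

View pics/w2c.png

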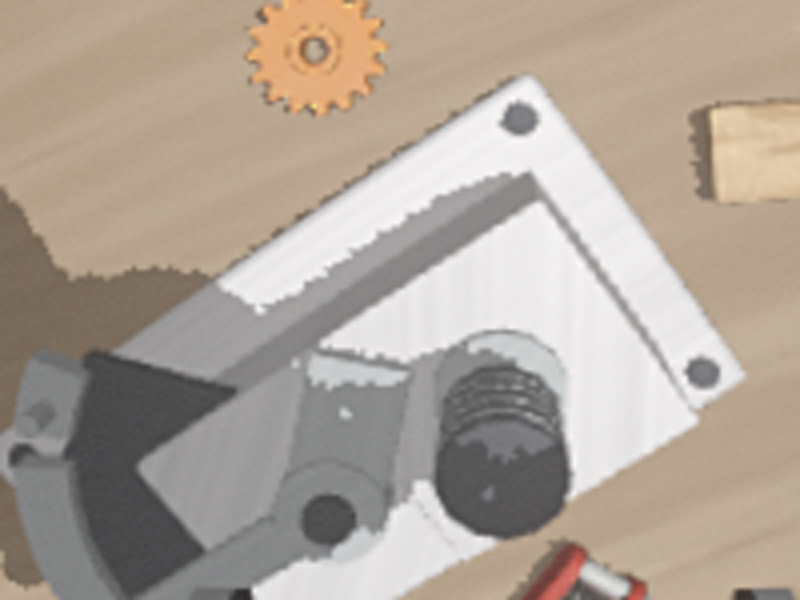

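move_arm:
  series:
    - [[0.04,0.03,0,0,0,0],[0,0,0.61,0,0,0],[0,0,0.61,0,0,0],[0,0,0.61,0,0,0],[0,0,0.61,0,0,0],[0,0,0.61,0,0,0],[0,0,0.61,0,0,0],[0,0,0,0,0,0],[0,0,0,0,0,0]]
  fingers: 45

```text
time_s: 8.37
ee_pos: [0.5134, -0.0743, 0.1062]
tcp_rot: [-0.606, -3.08, 0.0]
force: [0.8, -0.2, 0.3]
width: 0.0453
finger_force: 0.0
```

move_arm:
  series:
    - [[0,0,0,0,0,0],[0,0,0,0,0,0],[0,0,0,0,0,0]]
  fingers: 28

```text
time_s: 8.62
ee_pos: [0.515, -0.0745, 0.1079]
tcp_rot: [0.606, 3.08, 0.0]
force: [0.3, 0.4, 0.6]
width: 0.0282
finger_force: 0.0
```

move_arm:
  series:
    - [[0,0,0,0,0,0],[0,0,0,0,0,0],[0,0,0,0,0,0],[0,0,0,0,0,0]]
  fingers: 15

```text
time_s: 8.95
ee_pos: [0.515, -0.0743, 0.1079]
tcp_rot: [0.606, 3.081, 0.001]
force: [-0.9, -0.1, 5.2]
width: 0.0234
finger_force: 58.5
```

```bash
python3 -c "
from h import *
s=robot.sense();print(s['ee_pos'],s['force'],s['wrist_torque'],s['finger_force'],s['width'])"
```

```text
[ 0.51501998 -0.07431601  0.10793416] [-0.85766734 -0.1037544   5.21997228] [ 0.10752144  0.26670295 -0.04189158] 58.515910506248474 0.023395341002674097
```

move_arm:
  series:
    - [[0,0,-0.1,0,0,0],[0,0,-0.1,0,0,0],[0,0,-0.1,0,0,0],[0,0,-0.1,0,0,0],[0,0,0,0,0,0]]

```text
time_s: 9.37
ee_pos: [0.5141, -0.0745, 0.1171]
tcp_rot: [0.607, 3.082, 0.0]
force: [0.1, 0.5, -4.0]
width: 0.0237
finger_force: 58.9
```

move_arm:
  series:
    - [[0,0,-0.1,0,0,0],[0,0,-0.1,0,0,0],[0,0,-0.1,0,0,0],[0,0,-0.1,0,0,0],[0,0,-0.1,0,0,0],[0,0,-0.1,0,0,0],[0,0,-0.1,0,0,0],[0,0,-0.1,0,0,0],[0,0,0,0,0,0]]

```text
time_s: 10.12
ee_pos: [0.5142, -0.0745, 0.1373]
tcp_rot: [0.607, 3.082, -0.0]
force: [-0.2, 0.5, -3.3]
width: 0.0237
finger_force: 59.0
```

move_arm:
  series:
    - [[0,0,-0.1,0,0,0],[0,0,-0.1,0,0,0],[0,0,-0.1,0,0,0],[0,0,-0.1,0,0,0],[0,0,0,0,0,0],[0,0,0,0,0,0],[0,0,0,0,0,0]]

```text
time_s: 10.7
ee_pos: [0.5141, -0.0745, 0.1468]
tcp_rot: [-0.607, -3.082, 0.0]
force: [1.7, 0.6, -4.0]
width: 0.023
finger_force: 59.0
```

```bash
python3 look.py 3 | tail -1
python3 - <<'E'
from fit import *
c=robot.capture("scene")
for n,p in dict(mouth=[0,70,80],flangeUnder=[0,70,120],flangetop=[0,70,125],ft2=[0,70,130]).items(): print(n,(proj(W(x,np.array(p)/1e3),c)-[345,225])*10)
g=cv2.resize(c["color"][225:285,345:405],None,fx=10,fy=10,interpolation=cv2.INTER_CUBIC);cv2.imwrite("pics/z3.png",g)
for q in ("plug","groove","knob"):
    for r in robot.boxes_of(c,q)[:2]: print(q,r["conf"],r["point"])
E
```

```text
11.35 [ 0.51407464 -0.07444     0.14670643] [ 0.51633373 -0.10187018 -3.71893789]
mouth [216.90811212 391.11283513]
flangeUnder [235.24087886 201.14634275]
flangetop [237.60771936 176.62083643]
ft2 [239.99189316 151.91572014]
plug 0.73 [0.5087, -0.0797, 0.1238]
plug 0.66 [0.5364, -0.1629, 0.0963]
groove 0.68 [0.5099, -0.0772, 0.1221]
knob 0.97 [0.5076, -0.0777, 0.1247]
knob 0.68 [0.5012, -0.1511, 0.045]
```

View pics/z3.png

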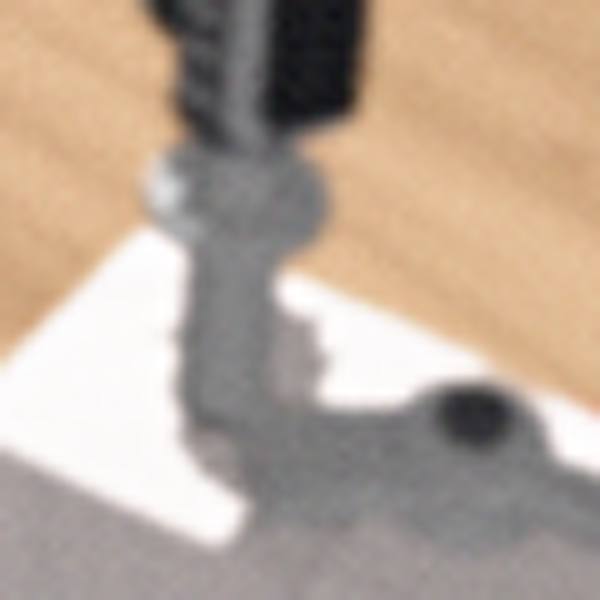

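The zoomed view shows the flange centred near (238,195) with its lower edge at y 255. The fit predicts 256 for a 40 mm lift, which agrees with the TCP rise of about 39.7 mm. Side force is under 1 N and the lever has not moved, so I hand it in.

```bash
python3 -c "
from cell import robot
print(robot.close_job())"
```

```text
the job is handed in; nothing more can be done
None
```

The lever is in the marked release notch and the plug is held still in the gripper, drawn about 40 mm so its groove is level with the block's top to within a millimetre or two; the job is handed in, but no verdict came back.

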